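# Slide the brewing scale through the posts of the pour-over stand

### The arm

A 7-joint arm with a two-finger parallel gripper is mounted at the origin on a cart in front of the work surface, level with it; the furniture and walls round the work are solid. World frame = base frame: x ahead of the robot, y to its left, z up, the work surface at z = 0. Lengths are in m, angles in rad, forces in N, time in s.
With the tool pointing down it reaches from about 0.425 to 0.875 m from the base axis. Payload 4.7 kg.
Tool frame: the origin (TCP) lies midway between the tips of the shut fingers; the grasp point (between the pads) lies 19 mm behind it; z points along the fingers, y is the line along which they close (so a half turn about z gives the same grasp; the last joint's range is limited). The gripper opens to 87 mm and grips with 3 to 60 N. Pads are 19 mm wide; open, the fingers measure 117 mm over their backs; the gripper's body (75 mm by 190 mm) begins 51 mm behind the grasp point.
Start: joints at [-1.188, 0.321, -0.07, 1.45, 0.023, 1.371, -0.057], TCP at [0.234, 0.606, 0.223] pointing down, gripper open.
Joint ranges: [-2.86, 2.86], [-0.3, 2.09], [-1.38, 1.24], [0.06, 2.45], [-1.56, 4.7], [0.09, 2.05], [-2.69, 2.69]. Speed limits (rad/s): [2.57, 2.57, 3.14, 3.14, 3.14, 3.14, 3.14].

### API

Orientations are given as a rotation vector (axis times angle).
In Python, from station import bot gives the robot as it stands. The module is installed in compiled form; this text tells all that it offers. Calls block until the motion is done:
- bot.movep(position, orientation): joint-space move of the TCP to a pose.
- bot.move_linear(position, attitude=None, vel=0.15): straight line of the TCP; attitude=None keeps the orientation; vel is the mean speed in m/s.
- bot.move_j(angles): joint-space move.
- bot.command_gripper(opening, grasp_force=None): opening from 0.0 (shut) to 1.0 (fully open); grasp_force is the grip in N (None keeps the last); returns when the fingers have stopped.
- bot.wait(seconds).
- bot.inverse_kinematics(position, orientation): joint angles nearest the present ones, or None.
- bot.get_state(): the state.
- bot.grab_frame(name): name is "side" or "top" or "wrist"; returns the picture (400x640x3 uint8, red, green, blue); there is no depth.
- bot.camera_model(name): a dict with "fx", "fy", "cx", "cy" (pixels), "k1" (the pictures are not rectified: a ray, as slopes to the right and down, at radius r is drawn at 1 + k1 r^2 times it, then the intrinsics apply), "pose" (4x4, takes a point from camera to world coordinates). Camera axes: x right, y up, looking along -z (the intrinsics and any distortion apply to the point x, -y, -z); pixel columns grow to the right and rows downward; lengths in m; the calibration is good to about 2 mm. A picture is of the moment at which its call begins: read the wrist's pose just before it. camera_model takes no time and is no camera call; for the wrist camera it gives the pose at the moment of the call.
A pose or a line that the arm cannot do raises bot.MotionError and nothing moves.
- bot.job_done(): hands the job in; it is judged then, once.
The state is a dict: "clock": time; "joint_positions": joint angles; "qvel": joint speeds; "effort": joint torques, N m; "tool_pos": TCP position; "tcp_rot": TCP orientation; "ft_force": force on the tool from outside, world axes, zero at the start; "moment": the same for the moment, N m; "width": opening from 0.0 (shut) to 1.0 (fully open); "gripper_force": force on a finger pad.
Only numpy, scipy, OpenCV 4.12 (cv2) and the standard library are available. Lean on these libraries where they do the work, as an engineer would, in place of code of your own. Each camera call takes 0.05 s, during which the arm holds its last target. There are 200 camera calls.

### The job

Get the pour-over stand ready for brewing: push the black coffee scale along the worktop, line it up with the opening and slide it between the two posts of the stand from the front, until its weighing plate is centred under the white dripper and the scale sits square to the stand, with its display end still towards the front. Only push the scale with the fingers: it stays flat on the worktop, never gripped or lifted. Leave everything else standing where it is and take the hand away at the end.

Things in the scene. Friction and masses are not known exactly. Their poses are not given: they have to be found in the camera images.
- stand: Fixed pour-over stand: two steel posts (12 mm thick, 212 mm tall) at y = +87 and -87 mm carry a dark wooden crossbar with a white dripper in its middle. The posts' round feet are 36 mm across, 16 mm high, tapering to 19 mm at 28 mm up; the gap between them is 138 mm. Origin: on the worktop midway between the posts. x points from the open front (robot's side) through the gap to the back; z up.
- dripper_rim (a point): Centre of the rim of the stand's white cone dripper, straight above the stand's origin, 247 mm above the worktop. The rim is 88 mm across; a loop handle reaches 64 mm out towards the stand's +y. The wooden crossbar below it is 215 mm long, 46 mm deep (85 mm in the middle), from 165 to 184 mm up; the spout ends 149 mm up. Keep the gripper's body clear of it.
- scale: Loose black coffee scale, 150 (x) x 130 (y) x 24 mm high, 0.36 to 0.57 kg, side faces from 3 to 20 mm up. Origin: centre of its underside. -x: end with display and buttons, kept towards the front; +x goes first into the gap, with 4 mm play each side. Starts 125 to 145 mm in front of the stand's origin, up to 60 mm to either side, turned up to 0.25 rad against the stand.
- weighing_plate (a point): Centre of the square weighing plate on top of the scale: 15 mm from the scale's origin towards its +x end, 24 mm up.
- under_dripper (a point): Point straight below the dripper's spout, above the stand's origin at the height of the weighing plate, 24 mm above the worktop.
- glass: Bystander, loose: clear drinking glass, 80 mm across, 91 mm tall; origin at the centre of its underside.
- timer: Bystander, loose: red and grey kitchen timer, 60 mm across, 53 mm tall.
- cup_a: Bystander, loose: blue espresso cup, 64 x 93 x 53 mm.
- cup_b: Bystander, loose: blue espresso cup lying upside down, 60 x 90 x 52 mm.
- teaspoon: Bystander, loose: steel teaspoon lying flat, 132 mm long.

How it is judged:
By the outcome, as a careful person would: the job done as asked, in the order asked, and still so for the second after the job is handed in, with the robot touching nothing.
It also fails if it takes over 64 s, if anything falls off the work surface, if the arm or the gripper's body presses on something with over 40 N, if the wrist force passes 120 N, or if a joint passes its speed limit or range.

## Working session

There is one attempt and no reset: what is moved stays moved. The work goes in short steps, each a Python script; the robot and the scene stay as the last script left them, time stands still between calls to the robot, and variables do not carry over. Pictures are saved under pics/ and viewed, at most 12 in all, crops included, and the job is handed in when it is done.

```bash
mkdir -p pics
cat > h.py <<'E'
from station import bot
import numpy as np, cv2
def save(name,fn):
    m=bot.camera_model(name); im=bot.grab_frame(name); cv2.imwrite('pics/'+fn,im[:,:,::-1]); np.save('pics/'+fn+'.npy',m,allow_pickle=True); return im,m
def proj(m,P):
    P=np.atleast_2d(P); T=np.linalg.inv(m['pose']); c=P@T[:3,:3].T+T[:3,3]
    s=np.c_[c[:,0],-c[:,1]]/-c[:,2:3]; r2=(s**2).sum(1,keepdims=True); s=s*(1+m['k1']*r2)
    return s*[m['fx'],m['fy']]+[m['cx'],m['cy']]
def unproj(m,uv,z):
    uv=np.atleast_2d(uv).astype(float); d=(uv-[m['cx'],m['cy']])/[m['fx'],m['fy']]; s=d.copy()
    for _ in range(20): s=d/(1+m['k1']*(s**2).sum(1,keepdims=True))
    r=np.c_[s[:,0],-s[:,1],-np.ones(len(s))]@m['pose'][:3,:3].T; o=m['pose'][:3,3]
    return o+r*((z-o[2])/r[:,2])[:,None]
E
python3 - <<'E'
from h import *
for n in('top','side'):
    im,m=save(n,n+'1.png'); print(n,m['pose'].round(3).tolist(),m['fx'],m['k1'])
print(bot.get_state())
E
```

```text
top [[-0.354, 0.914, -0.201, 0.313], [-0.935, -0.344, 0.081, 0.119], [0.005, 0.217, 0.976, 1.234], [0.0, 0.0, 0.0, 1.0]] 429.2931743685011 -0.066093218360263
side [[-0.997, 0.045, -0.061, 0.445], [-0.074, -0.405, 0.911, 1.287], [0.016, 0.913, 0.407, 0.722], [0.0, 0.0, 0.0, 1.0]] 438.03292632656326 -0.07341989733790787
{'clock': 0.1, 'joint_positions': array([-1.1878837 ,  0.32172973, -0.07011245,  1.45152787,  0.02259111,
        1.37077633, -0.05688656]), 'qvel': array([-0.00018829, -0.00190664,  0.00068965, -0.00264003,  0.00072361,
        0.00052499,  0.00037939]), 'effort': array([ 7.69553799e-05, -4.92568839e+01, -4.05747760e-01, -3.13397741e+01,
       -6.41536131e-02,  3.95338889e-02,  5.57315900e-05]), 'tool_pos': array([0.23418413, 0.60583775, 0.22159613]), 'tcp_rot': array([-5.75908398e-01, -3.08811881e+00,  2.57254672e-03]), 'ft_force': array([ 0.62445306, -0.23406237,  0.63314926]), 'moment': array([-0.04303574, -0.0103892 , -0.04665822]), 'gripper_force': 0.0, 'width': 1.0013617173041527}
```

View pics/top1.png

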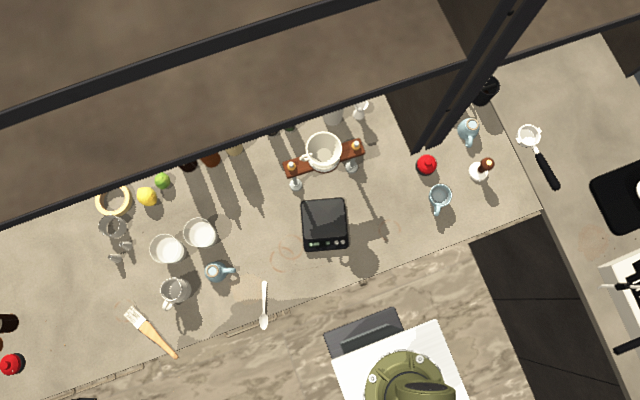

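View pics/side1.png

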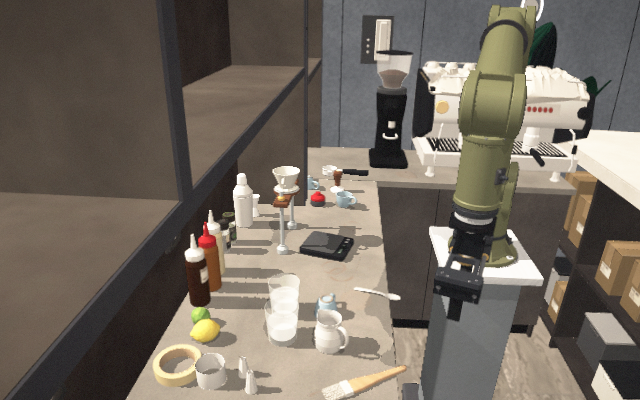

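The top view shows the scale at about (325,224), the stand's crossbar from (290,167) to (360,148), and its feet near (297,185) and (352,167). The glasses, cups and spoon are well off to the left and right. I'll zoom in next.

Run:
```python
from h import *
m=bot.camera_model('top')
im=cv2.imread('pics/top1.png')
cv2.imwrite('pics/c1.png',cv2.resize(im[120:260,260:400],(800,800),interpolation=cv2.INTER_CUBIC)[:,:][100:700] if 0 else cv2.resize(im[140:255,260:400],None,fx=5,fy=5,interpolation=cv2.INTER_CUBIC))
print(proj(m,[[0.234,0.606,0.22],[0,0,0],[.5,0,0],[.6,0,0]]).round(1))
print(unproj(m,[[304,200],[346,198],[349,248],[304,251]],.022).round(3))
print(unproj(m,[[292,166],[356,146]],.18).round(3), unproj(m,[[323,150]],.247).round(3))
```

```text
[[133.6 409.3]
 [405.5 392.7]
 [339.6 223.7]
 [327.5 192.6]]
[[ 0.598  0.074  0.022]
 [ 0.561 -0.042  0.022]
 [ 0.422  0.002  0.022]
 [ 0.459  0.125  0.022]]
[[ 0.656  0.078  0.18 ]
 [ 0.649 -0.096  0.18 ]] [[ 0.646 -0.004  0.247]]
```

View pics/c1.png

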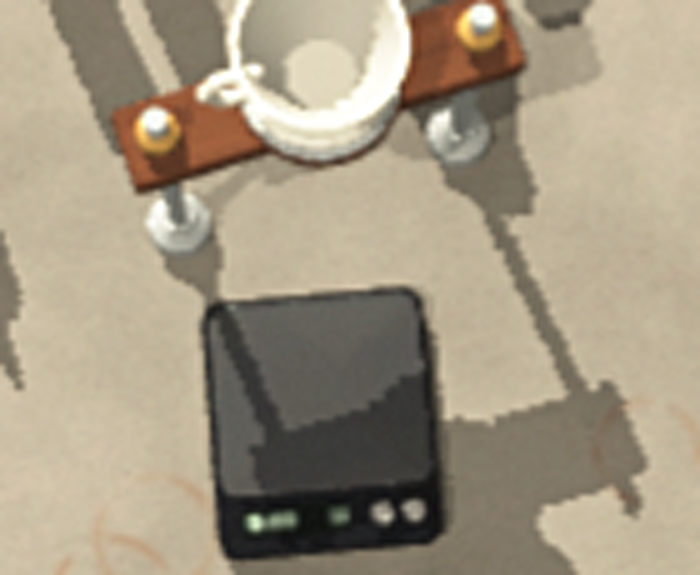

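```bash
cat >> h.py <<'E'
from scipy.optimize import least_squares
def fit(m,pts,uv,x0):
    pts=np.array(pts,float)
    def tr(x):
        c,s=np.cos(x[2]),np.sin(x[2]); return np.c_[x[0]+c*pts[:,0]-s*pts[:,1],x[1]+s*pts[:,0]+c*pts[:,1],pts[:,2]]
    r=least_squares(lambda x:(proj(m,tr(x))-uv).ravel(),x0); return r.x,r.fun.reshape(-1,2)
def rv(yaw): # tool down, tool y axis = scale y-line at given yaw
    from scipy.spatial.transform import Rotation as R
    return (R.from_euler('z',yaw)*R.from_rotvec([0,np.pi,0])).as_rotvec()
SC=[[.075,.065,.02],[.075,-.065,.02],[-.075,-.065,.02],[-.075,.065,.02]]
E
python3 - <<'E'
from h import *
m=bot.camera_model('top'); o=np.array([260,140])
s,r=fit(m,SC,np.array([[202,297],[425,286],[444,545],[222,562]])/5+o,[.51,.04,0]); print('scale',s,r.round(1).tolist())
t,r=fit(m,[[0,.087,.008],[0,-.087,.008],[0,.087,.208],[0,-.087,.208]],np.array([[178,224],[458,132],[157,122],[481,18]])/5+o,[.64,0,0]); print('stand',t,r.round(1).tolist())
c,q=np.cos(t[2]),np.sin(t[2]); d=s[:2]-t[:2]; print('rel',[c*d[0]+q*d[1],-q*d[0]+c*d[1],s[2]-t[2]])
for dx in(-.082,-.09,-.1,-.11):
  for dy in (-.03,0,.03):
    p=s[:2]+[np.cos(s[2])*dx-np.sin(s[2])*dy,np.sin(s[2])*dx+np.cos(s[2])*dy]
    for k in (0,np.pi):
        print(dx,dy,p.round(3),k, bot.inverse_kinematics([*p,.012],rv(s[2]+k)) is not None, bot.inverse_kinematics([*p,.15],rv(s[2]+k)) is not None)
E
```

```text
scale [ 0.51079735  0.0426948  -0.29114309] [[0.1, 0.9], [0.1, 0.1], [0.6, -0.4], [-0.8, -0.6]]
stand [ 0.64953749 -0.0072548  -0.03226613] [[0.4, 0.3], [-0.1, 0.5], [-0.4, -0.2], [0.2, -0.5]]
rel [np.float64(-0.140279320354381), np.float64(0.04544776508989318), np.float64(-0.2588769599670388)]
-0.082 -0.03 [0.424 0.037] 0 True True
-0.082 -0.03 [0.424 0.037] 3.141592653589793 True True
-0.082 0 [0.432 0.066] 0 True True
-0.082 0 [0.432 0.066] 3.141592653589793 True True
-0.082 0.03 [0.441 0.095] 0 True True
-0.082 0.03 [0.441 0.095] 3.141592653589793 True True
-0.09 -0.03 [0.416 0.04 ] 0 True True
-0.09 -0.03 [0.416 0.04 ] 3.141592653589793 True True
-0.09 0 [0.425 0.069] 0 True True
-0.09 0 [0.425 0.069] 3.141592653589793 True True
-0.09 0.03 [0.433 0.097] 0 True True
-0.09 0.03 [0.433 0.097] 3.141592653589793 True True
-0.1 -0.03 [0.406 0.043] 0 True True
-0.1 -0.03 [0.406 0.043] 3.141592653589793 True True
-0.1 0 [0.415 0.071] 0 True True
-0.1 0 [0.415 0.071] 3.141592653589793 True True
-0.1 0.03 [0.424 0.1  ] 0 True True
-0.1 0.03 [0.424 0.1  ] 3.141592653589793 True True
-0.11 -0.03 [0.397 0.046] 0 True True
-0.11 -0.03 [0.397 0.046] 3.141592653589793 True True
-0.11 0 [0.405 0.074] 0 True True
-0.11 0 [0.405 0.074] 3.141592653589793 True True
-0.11 0.03 [0.414 0.103] 0 True True
-0.11 0.03 [0.414 0.103] 3.141592653589793 True True
```

```bash
cat >> h.py <<'E'
ST=np.array([.64954,-.00725,-.03227])
def tf(f,x,y):
    c,s=np.cos(f[2]),np.sin(f[2]); return np.array([f[0]+c*x-s*y,f[1]+s*x+c*y])
def rel(f,s):
    c,q=np.cos(f[2]),np.sin(f[2]); d=s[:2]-f[:2]; return np.array([c*d[0]+q*d[1],-q*d[0]+c*d[1],s[2]-f[2]])
def show(): s=bot.get_state(); print(s['clock'],s['tool_pos'].round(4),s['ft_force'].round(1))
E
python3 - <<'E'
from h import *
S=np.array([.5108,.0427,-.2911]); 
a=tf(S,-.015,.115); b=tf(S,-.015,.0795); c=tf(ST,-.155,.0785)
best=None
for k in(-np.pi/2,np.pi/2):
    js=[bot.inverse_kinematics([*p],rv(y+k)) for p,y in(((*a,.2),S[2]),((*a,.009),S[2]),((*c,.009),ST[2]))]
    print(k,[None if j is None else j.round(2) for j in js])
    if all(j is not None for j in js):
        v=abs(js[2][6])
        if best is None or v<best[0]: best=(v,k)
k=best[1]; print(k)
bot.movep([*a,.2],rv(S[2]+k)); bot.move_linear([*a,.009],vel=.15); show()
bot.move_linear([*b,.009],vel=.1); show()
bot.move_linear([*c,.009],rv(ST[2]+k),vel=.04); show()
save('top','top2.png'); save('wrist','w2.png')
im=cv2.imread('pics/top2.png'); cv2.imwrite('pics/c2.png',cv2.resize(im[140:255,260:400],None,fx=5,fy=5,interpolation=cv2.INTER_CUBIC))
E
```

```text
-1.5707963267948966 [array([-0.74,  0.13,  0.44,  1.74, -0.06,  1.28, -0.58]), array([-0.69,  0.34,  0.41,  1.93, -0.17,  0.91, -0.49]), array([-0.63,  0.25,  0.47,  2.05, -0.14,  0.88, -0.11])]
1.5707963267948966 [array([-0.55,  0.12,  0.23,  1.74, -0.03,  1.28,  2.54]), array([-0.46,  0.32,  0.14,  1.92, -0.06,  0.91,  2.56]), array([ 0.8 ,  0.51, -1.17,  2.  ,  0.56,  1.01,  2.46])]
-1.5707963267948966
3.4667 [0.5303 0.1574 0.0099] [ 0.5 -0.1 -0.2]
3.975 [0.5192 0.1225 0.0092] [-0.1  0.3 -0. ]
5.425 [0.497  0.0762 0.0089] [-0.8  1.3  0.3]
```

View pics/c2.png

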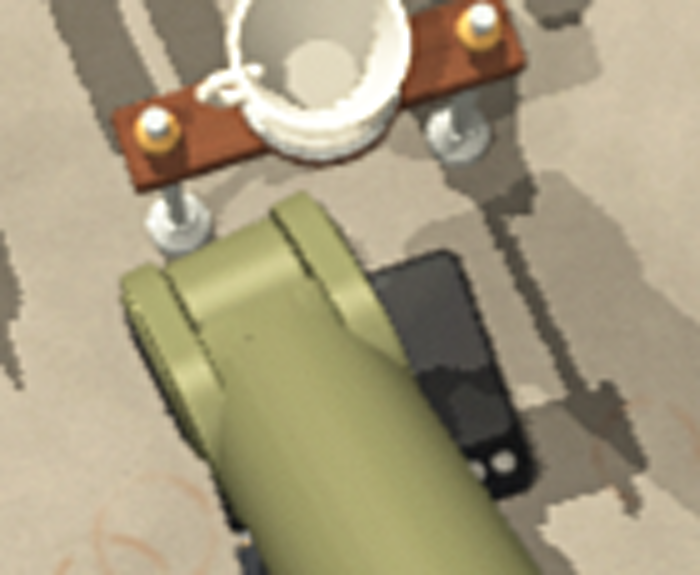

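The crop shows the scale turned to be roughly square with the stand. Its right edge runs from (460,260) to (535,490), and the arm hides the left part. I'll back off and look again from the front pose.

Run:
```python
from h import *
bot.move_linear([*tf(ST,-.165,.10),.009],vel=.1)
bot.move_linear([*tf(ST,-.19,.11),.13],vel=.2)
bot.movep([*tf(ST,-.245,0),.16],rv(ST[2])); show()
print(bot.get_state()['joint_positions'].round(2))
save('top','top3.png'); save('wrist','w3.png')
im=cv2.imread('pics/top3.png'); w=cv2.imread('pics/w3.png')
a=cv2.resize(im[140:255,260:400],None,fx=2.6,fy=2.6,interpolation=cv2.INTER_CUBIC)
cv2.imwrite('pics/c3.png',cv2.resize(im[140:255,260:400],None,fx=5,fy=5,interpolation=cv2.INTER_CUBIC))
```

```text
8.1583 [0.4045 0.0007 0.1595] [-0.3  0.4 -0.3]
[-0.63 -0.21  0.5   2.11  0.11  1.22  1.37]
```

View pics/c3.png

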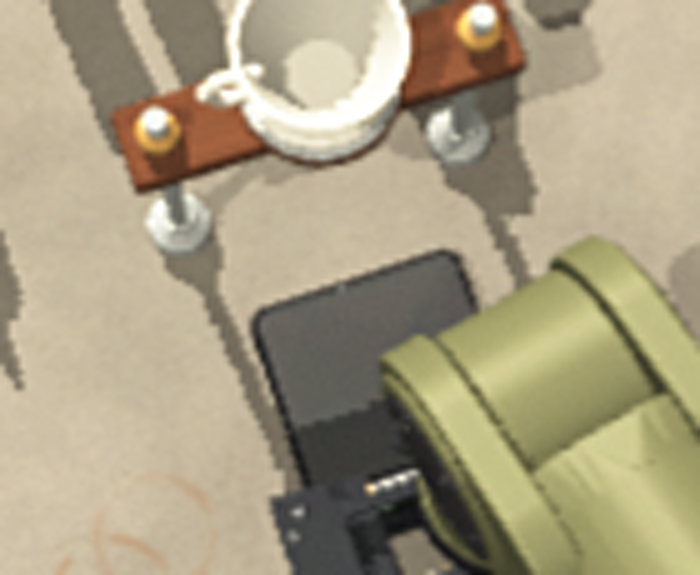

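View pics/w3.png

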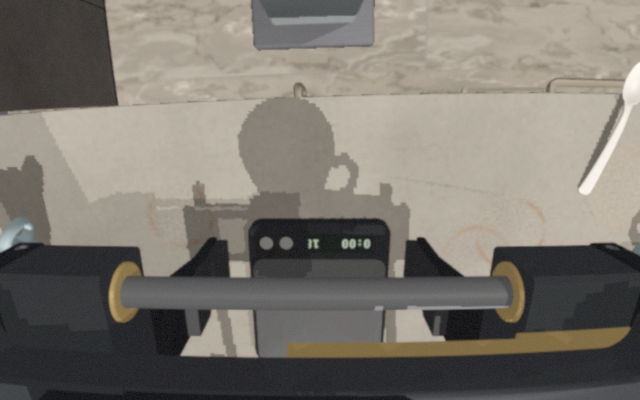

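The crop shows the scale's back edge from (252,313) to (462,248), nearly parallel to the feet line from (178,224) to (458,132). The wrist camera faces the robot here and sees the scale's front edge at row 219, columns 249–389. I'll turn the hand half round so it sees the scale and the feet together.

Run:
```python
from h import *
o=np.array([260,140]);m=bot.camera_model('top')
s,r=fit(m,SC[:2]+[[0,.065,.02]]*0,np.array([[252,313],[462,248]])/5+o,[.51,0,0]); print(s,rel(ST,s),r.round(1).tolist())
mw=bot.camera_model('wrist'); print('wristcam rel tcp',(mw['pose'][:3,3]-bot.get_state()['tool_pos']).round(3))
print(unproj(mw,[[249,219],[389,219]],.02).round(4), rel(ST,np.r_[unproj(mw,[[319,219]],.02)[0,:2],0]))
bot.movep([*tf(ST,-.235,0),.20],rv(ST[2]-np.pi)); show()
im,m=save('wrist','w4.png')
P=[[0,.087,.008],[0,-.087,.008]]
print(proj(m,[[*tf(ST,0,y),z] for y in(.087,-.087) for z in(.008,)]).round(1))
print(proj(m,[[*tf(s,x,y),z] for x,y,z in SC]).round(1))
```

```text
[ 0.50654125 -0.00130076 -0.05203953] [-0.14311625  0.00133237 -0.01976953] [[-0.2, 0.1], [0.2, -0.1]]
wristcam rel tcp [-0.074  0.003  0.163]
[[ 0.4307 -0.0598  0.02  ]
 [ 0.4347  0.0652  0.02  ]] [-0.21707035  0.00291085  0.03227   ]
10.85 [4.146e-01 4.000e-04 2.000e-01] [ 0.4 -0.1  0.3]
[[219.1 -79.6]
 [414.8 -79.4]]
[[243.2  -5.9]
 [390.8  -2.7]
 [380.8 164.8]
 [246.8 162.1]]
```

View pics/w4.png

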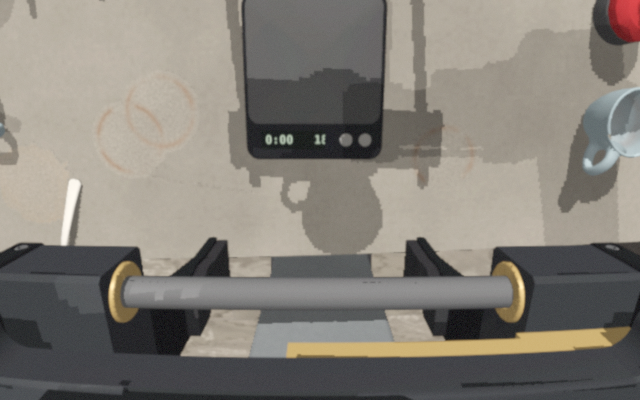

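The scale's front edge is at row 158, columns 247–382, and the feet are out of view. I'll move higher and further forward to get both in one picture.

Run:
```python
from h import *
bot.move_linear([*tf(ST,-.205,0),.30],vel=.15); bot.wait(.3); show()
im,m=save('wrist','w5.png')
u=proj(m,[[*tf(ST,0,y),.008] for y in(.087,-.087)]); print(u.round(1))
r0=max(0,int(u[:,1].min())-25); c0=int(u[:,0].min())-30; print(r0,c0)
c=im[r0:r0+185,c0:c0+245,::-1]; cv2.imwrite('pics/c5.png',cv2.resize(c,None,fx=3.2,fy=3.2,interpolation=cv2.INTER_CUBIC))
```

```text
12.05 [ 0.4443 -0.0006  0.2995] [0.5 0.3 0.4]
[[241.8 -12.7]
 [391.5 -12.6]]
0 211
```

View pics/c5.png

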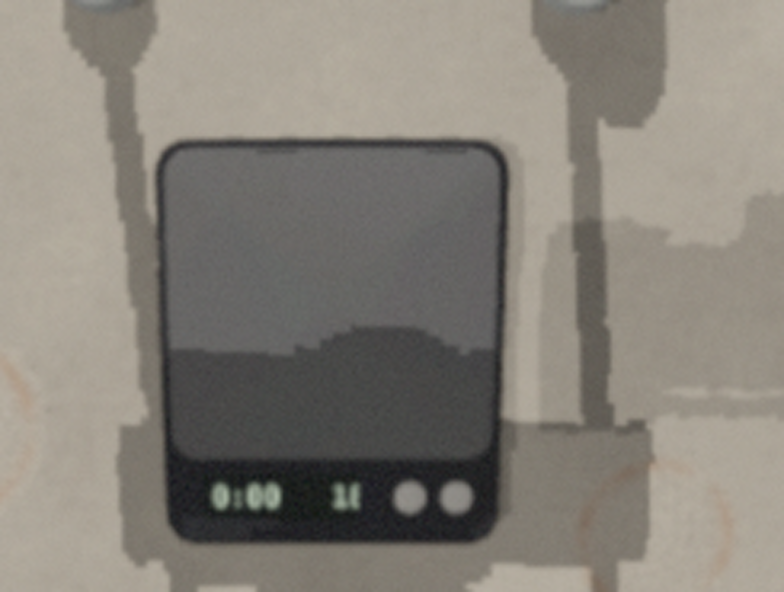

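The scale's outline runs (156,140)–(507,141)–(498,543)–(168,543), and the tips of the feet are at columns ≈102 and ≈580, row ≈8. So the scale sits about 3 mm left of the stand's centre line.

Run:
```python
from h import *
m=np.load('pics/w5.png.npy',allow_pickle=True).item(); o=np.array([211,0])
s,r=fit(m,SC,np.array([[156,140],[507,141],[498,543],[168,543]])/3.2+o,[.51,0,0]); print('scale',s,r.round(1).tolist())
t,r=fit(m,[[-.018,.087,.008],[-.018,-.087,.008]],np.array([[102,9],[580,9]])/3.2+o,[.64,0,0]); print('stand',t,r.round(1).tolist())
print(rel(t,s),rel(ST,s))
```

```text
scale [ 0.51009078 -0.00059932 -0.0311257 ] [[-1.1, -0.3], [1.3, -0.8], [0.1, 0.6], [-0.3, 0.7]]
stand [ 0.65048756 -0.00836168 -0.03151828] [[0.3, -0.0], [-0.3, -0.0]]
[-0.14057166  0.00333418  0.00039257] [-0.13959119  0.00214797  0.0011443 ]
```

```bash
cat >> h.py <<'E'
T=np.array([.65049,-.00836,-.0315])
E
python3 - <<'E'
from h import *
bot.movep([*tf(T,-.25,.0033),.16],rv(T[2])); bot.move_linear([*tf(T,-.25,.0033),.009],vel=.15)
bot.move_linear([*tf(T,-.226,.0033),.009],vel=.06); show()
bot.move_linear([*tf(T,-.185,0),.009],vel=.04); show()
bot.move_linear([*tf(T,-.22,0),.009],vel=.1); bot.move_linear([*tf(T,-.23,0),.2],vel=.2)
bot.movep([*tf(T,-.195,0),.30],rv(T[2]-np.pi)); bot.move_linear([*tf(T,-.19,0),.30]); bot.wait(.3); show()
im,m=save('wrist','w6.png'); c0=211
cv2.imwrite('pics/c6.png',cv2.resize(im[0:185,c0:c0+245,::-1],None,fx=3.2,fy=3.2,interpolation=cv2.INTER_CUBIC))
E
```

```text
16.3417 [0.425  0.0019 0.0091] [-0.7 -0.9 -1. ]
17.5167 [ 0.4658 -0.0026  0.0091] [-1.7 -0.5 -0.2]
22.0417 [ 0.4605 -0.0023  0.3   ] [-0.1 -0.2 -0.7]
```

View pics/c6.png

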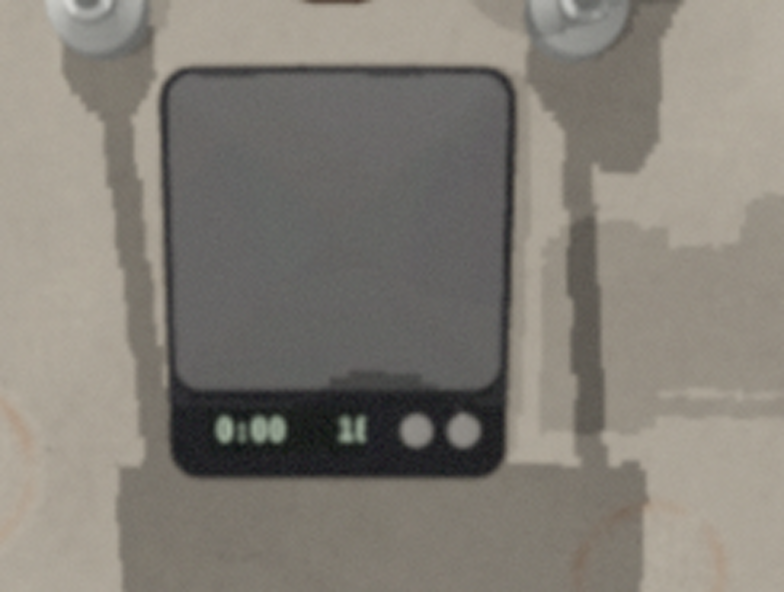

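Now the scale's outline is (161,66)–(516,66)–(505,476)–(171,476). The feet centre on columns 98 and 579, with their front edge at row 55. The midlines coincide at about 338, so the scale is lined up.

Run:
```python
from h import *
m=np.load('pics/w6.png.npy',allow_pickle=True).item(); o=np.array([211,0])
s,r=fit(m,SC,np.array([[161,66],[516,66],[505,476],[171,476]])/3.2+o,[.51,0,0]); print('scale',s,r.round(1).tolist())
t,r=fit(m,[[-.018,.087,.004],[-.018,-.087,.004]],np.array([[98,55],[579,55]])/3.2+o,[.64,0,0]); print('stand',t,r.round(1).tolist())
print(rel(t,s),rel(T,s),'tcp offset to scale centre should be',-.185-rel(T,s)[0])
```

```text
scale [ 0.55241856 -0.00534347 -0.03169427] [[-1.2, -0.8], [1.1, -0.7], [0.3, 0.9], [-0.3, 0.9]]
stand [ 0.65205834 -0.00854773 -0.03095523] [[2.0, -0.1], [-2.0, -0.1]]
[-0.09969122  0.00011885 -0.00073904] [-9.81177916e-02 -7.37023905e-05 -1.94272899e-04] tcp offset to scale centre should be -0.08688220839502953
```

```bash
cat >> h.py <<'E'
def tilt(yaw,th):
    from scipy.spatial.transform import Rotation as R
    return (R.from_euler('z',yaw)*R.from_euler('y',-th)*R.from_rotvec([0,np.pi,0])).as_rotvec()
E
python3 - <<'E'
from h import *
a=tilt(T[2],.12)
bot.move_linear([*tf(T,-.23,0),.30],vel=.2)
bot.movep([*tf(T,-.23,0),.16],a); bot.move_linear([*tf(T,-.205,0),.0105],vel=.15)
bot.move_linear([*tf(T,-.188,0),.0105],vel=.06); show()
for x in np.arange(-.17,-.104,.013).tolist()+[-.104]:
    bot.move_linear([*tf(T,x,0),.0105],vel=.05); show()
    if np.linalg.norm(bot.get_state()['ft_force'])>12: print('STOP'); break
bot.move_linear([*tf(T,-.14,0),.0105],vel=.1); bot.move_linear([*tf(T,-.23,0),.2],vel=.2)
bot.movep([*tf(T,-.18,0),.30],rv(T[2]-np.pi)); bot.move_linear([*tf(T,-.175,0),.30]); bot.wait(.3); show()
im,m=save('wrist','w7.png'); c0=211
cv2.imwrite('pics/c7.png',cv2.resize(im[0:185,c0:c0+245,::-1],None,fx=3.2,fy=3.2,interpolation=cv2.INTER_CUBIC))
save('top','top7.png')
E
```

```text
26.6083 [ 0.463  -0.0023  0.0106] [ 0.1 -1.4  0.4]
27.1167 [ 0.4809 -0.003   0.0104] [ 0.3 -0.1  0.2]
27.525 [ 0.4941 -0.0034  0.0106] [-0.5 -0.4  0.1]
27.9333 [ 0.507  -0.0038  0.0107] [0.1 0.8 0.6]
28.3417 [ 0.52   -0.0042  0.0106] [-0.3 -1.2 -0.3]
28.75 [ 0.5331 -0.0046  0.0106] [ 0.6  0.9 -0.2]
29.1583 [ 0.546  -0.005   0.0106] [-0.3  0.  -0.8]
29.4083 [ 0.5462 -0.005   0.0105] [-2.7  0.3  1.4]
34.3083 [ 0.4755 -0.0028  0.3   ] [ 0.1 -0.4 -0. ]
```

View pics/c7.png

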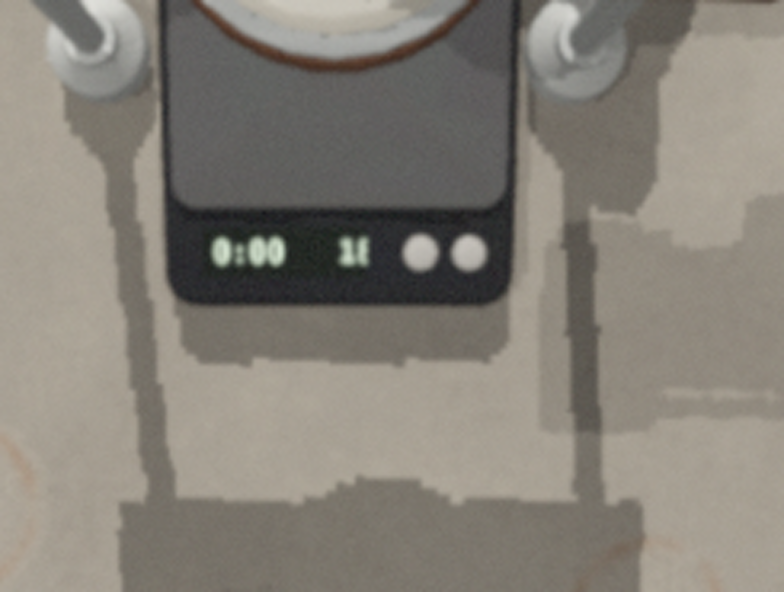

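The scale is between the posts: its front corners are at (168,304) and (511,304), and the feet centre on columns 98 and 578 with front edges at row 100. It's square and needs only a few mm more.

Run:
```python
from h import *
m=np.load('pics/w7.png.npy',allow_pickle=True).item(); o=np.array([211,0])
s,r=fit(m,SC[2:]+[[-.03,.065,.02],[-.03,-.065,.02]],np.array([[511,304],[168,304],[0,0],[0,0]])/3.2+o,[.55,0,0]) if 0 else fit(m,SC[2:],np.array([[511,304],[168,304]])/3.2+o,[.55,0,0]); print('scale',s,r.round(1).tolist())
t,r=fit(m,[[-.018,.087,.004],[-.018,-.087,.004]],np.array([[98,100],[578,100]])/3.2+o,[.64,0,0]); print('stand',t,r.round(1).tolist())
print(rel(t,s),rel(T,s),rel(ST,s))
```

```text
scale [ 0.63294034 -0.00835158 -0.03110212] [[0.8, 0.0], [-0.8, 0.0]]
stand [ 0.65112714 -0.0083729  -0.03106244] [[2.4, -0.1], [-2.4, -0.1]]
[-1.81786869e-02 -5.43525136e-04 -3.96794892e-05] [-0.01754122 -0.00054431  0.00039788] [-0.01655548 -0.00163659  0.00116788]
```

Run:
```python
from h import *
a=tilt(T[2],.12)
bot.move_linear([*tf(T,-.23,0),.30],vel=.2)
bot.movep([*tf(T,-.23,0),.16],a); bot.move_linear([*tf(T,-.14,0),.0105],vel=.15)
bot.move_linear([*tf(T,-.108,0),.0105],vel=.06)
bot.move_linear([*tf(T,-.1013,0),.0105],vel=.03); bot.wait(.2); show()
bot.move_linear([*tf(T,-.14,0),.0105],vel=.1); bot.move_linear([*tf(T,-.23,0),.2],vel=.2)
bot.movep([*tf(T,-.18,0),.30],rv(T[2]-np.pi)); bot.move_linear([*tf(T,-.175,0),.30]); bot.wait(.3); show()
im,m=save('wrist','w8.png'); c0=211
cv2.imwrite('pics/c8.png',cv2.resize(im[0:185,c0:c0+245,::-1],None,fx=3.2,fy=3.2,interpolation=cv2.INTER_CUBIC))
```

```text
39.9417 [ 0.549  -0.0052  0.0104] [-1.8 -0.4 -1.4]
44.8917 [ 0.4755 -0.0028  0.3   ] [-0.4 -0.2 -0.3]
```

View pics/c8.png

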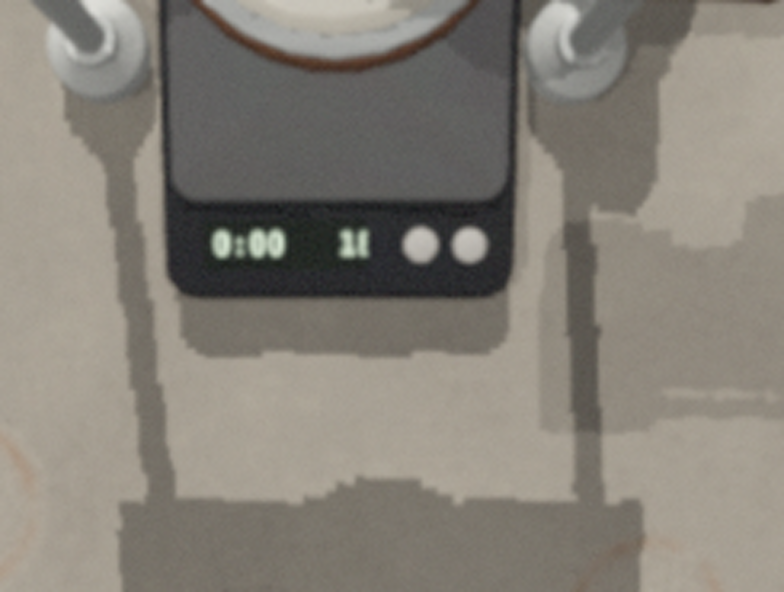

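The front edge moved from row 304 to 296, about 2.8 mm. That puts the scale about 15 mm behind the stand's origin, as intended, centred and square. The hand is clear, so I'm handing in.

```bash
python3 -c "
from h import *
bot.move_linear([*tf(T,-.22,0),.30]); print(bot.job_done()); show()"
```

```text
the job is handed in; nothing more can be done
None
the job is handed in; nothing more can be done
```

The job is handed in: in the last picture the scale sits square between the posts, display end to the front, with its plate within about 1 mm of centre under the dripper, nothing else was touched, and the hand is clear.

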